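Close the gate valve and lock its pin in the L-slot

ROBOT

A 6-joint arm with a two-finger parallel gripper is mounted at the origin on the work surface. World frame = base frame: x ahead of the robot, y to its left, z up, the work surface at z = 0. Lengths are in m, angles in rad, forces in N, time in s.
With the tool pointing down it reaches from about 0.25 to 0.725 m from the base axis. Payload 4 kg.
Tool frame: the origin (TCP) lies midway between the tips of the shut fingers; the grasp point (between the pads) lies bot.pinch_z behind it (bot.pinch_z is the distance from the TCP to the grasp point, in m); z points along the fingers, y is the direction in which the jaws open and shut (so a half turn about z gives the same grasp; the last joint's range is limited). The gripper opens to 85 mm and grips with 20 to 120 N. Pads are 22 mm wide; open, the fingers measure 114 mm over their backs; the gripper's body (76 mm by 85 mm) begins 54 mm behind the grasp point. The pads swing forward as they close: fully open they stand 13 mm farther back than shut.
Start: joints at [1.344, 0.241, 0.005, 1.335, 0, 1.571], TCP at [0.112, 0.487, 0.194] pointing down, gripper open.
Joint ranges: [-2.72, 2.72], [-1.05, 1.87], [-1.09, 1.28], [-1.99, 2.15], [-1.42, 1.44], [-3.14, 3.14]. Speed limits (rad/s): [2.79, 2.79, 3.14, 3.14, 3.14, 3.14].

INTERFACE

Orientations are given as a unit quaternion [x, y, z, w].
In Python, from workcell import bot gives the robot as it stands. The module is installed in compiled form; this text tells all that it offers.
- The arm moves only by the tool move_arm, never from a script. Its argument "series" is a list that holds one entry, the list of rows, each a list of 7 numbers: the shift along the world's x, y, z in cm, then the turn, a rotation vector about the world's x, y, z in degrees, then the opening, from 0 (shut) to 1 (fully open). A call has exactly 5 rows; each row shifts and turns the pose as measured when the row begins; what a row does not reach is not made up. A row lasts 1/10 s, in which the tool goes at most 50 mm and 8.59 degrees, less where a joint would pass 70% of its speed; a pose out of reach is approached as far as the arm can. A call with a gripper value outside its range is refused whole. The fingers move at their own pace and stop on an object; the grip force is fixed at half the most. Time passes only in rows, so rows that do not move let the fingers close, or fill a call up. It gives the time, the measured TCP pose, the force and the opening at its end, in the units of the state.
- bot.get_obs(): the state, without advancing time (a new reading comes with each control period).
- bot.camera(name): name is "side" or "top" or "wrist"; returns (picture, depth): 420x560x3 uint8, red, green, blue; 420x560 float32, m along the optical axis (not along the pixel's ray), 0 where there is no reading.
- bot.camera_info(name): a dict with "vfov" (degrees; the focal length in pixels is half the picture's height over the tangent of half this angle, whatever the lens; pixels are square), "cx", "cy" (the principal point, pixels), "k1" (the pictures are not rectified: a ray, as slopes to the right and down, at radius r is drawn at 1 + k1 r^2 times it, then the intrinsics apply), "cam_to_world" (4x4, takes a point from camera to world coordinates); the wrist camera has in their place "tool_from_camera" (4x4, takes a point from camera to tool coordinates, whose origin is the TCP and whose axes are the flange's). Camera axes: x right, y down, z forward; pixel columns grow to the right and rows downward; lengths in m; the calibration is good to about 2 mm. A picture is of the moment at which its call begins: read the wrist's pose just before it. camera_info takes no time and is no camera call.
- bot.job_done(): hands the job in, once; it reports no verdict.
Trained networks look in the newest picture that a camera, given by its name, has taken for a name from the list of things; names that differ only in an ending like _2 or _b are one class to them, and where a whole thing is asked for, a point or a joint stands for the part that bears it (a point fixed in the world has none). Each returns a list of dicts, best first, with "confidence" (0 to 1); they miss things now and then, are a little off and sometimes report something else, mostly with a low value. They report only what shows in the picture. A call takes as long as a camera call.
- bot.find_in(camera, target): "at" ([x, y, z] in m, in world coordinates, good to about 4 mm: the middle of the surface that is visible of it).
The state is a dict: "clock": time; "joint_pos": joint angles; "joint_vel": joint speeds; "tau": joint torques, N m; "eef_pos": TCP position; "tool_rot": TCP orientation; "ft_force": force on the tool from outside, world axes, zero at the start; "ft_torque": the same for the moment, N m; "grip_width": finger opening in m.
Only numpy, scipy, OpenCV 4.12 (cv2) and the standard library are available. Lean on these libraries where they do the work, as an engineer would, in place of code of your own. Each camera call takes 0.05 s, during which the arm holds its last target.

TASK

Close the small manual gate valve on the bench and lock it: with a fingertip, push the ball-ended pin along the slot in the actuator barrel, fully home towards the valve body, then push it sideways round the corner to the very end of the short locking slot and leave it there. Push only: do not take the ball between the fingers or force it, and leave all the loose things around the valve where they are.

Things in the scene. Friction and masses are not known exactly. Their poses are not given: they have to be found in the camera images.
- valve: manual vacuum gate valve on an aluminium plate (390 x 240 x 12 mm), fixed to the bench. Origin on the bench below the actuator barrel; x runs level along the barrel from its end cap towards the valve body, y level across it, z up. The barrel is a level aluminium tube, 50 mm in diameter, axis at y = 0, 85 mm above the bench, from x = -90 to 86 mm; its stroke and slot are told below
- leg_corner (a point): point on top of the barrel (110 mm above the bench) in the corner of the L-shaped slot, at x = 26, y = 0 mm in the valve frame. The slot is 11 mm wide. Its long leg runs along the top of the barrel, from the end-cap side to this corner; from here the short locking leg turns off square and runs 45 degrees round the barrel towards the valve's -y side
- port (a point): centre of the top of the valve's blanked, clamped port, 139 mm above the bench, at x = 205 mm in the valve frame. It stands on the valve body, a flat block 80 mm wide, up to 107 mm high, from x = 86 to 245 mm. A round actuator flange, 66 mm across, top at 118 mm, stands between barrel and body at x = 76 to 86 mm
- knob (a point): centre of the 22 mm black ball on the end of the 8 mm steel follower pin that stands out of the slot. It lies 58 mm from the barrel's axis: straight above the axis while the pin is in the long leg (143 mm above the bench); when locked, 41 mm to the -y side of the axis and 126 mm above the bench
- stem (a joint): travel of the pin along the barrel, m: 0 = open, 0.0675 = fully home, against the corner end of the long leg (ball's x in the valve frame = -0.040 + value). The pin can enter the locking leg only from about 0.0645 up and cannot slide back while in it. Stays where it is left; 3 to 5 N moves it
- handle (a joint): turn of the pin round the barrel's axis, rad: 0 = upright in the long leg (play about 0.065 either way), 0.785 = leaning 45 degrees to the valve's -y side, hard against the end of the locking leg. Stays where it is left; 2 to 3 N on the ball turns it
- nipple: loose short stainless pipe piece with a round flange at each end, standing upright on the plate: tube 40 mm, flanges 55 mm across, 70 mm tall; origin at the centre of its underside
- clamp: loose flat aluminium ring lying on the plate: 68 mm outside, 51 mm inside, 14 mm high; origin at the centre of its underside
- blank: loose round stainless blanking disc lying on the plate: 55 mm across, 9 mm thick; origin at the centre of its underside
- wrench: loose steel open-ended wrench, 150 mm, lying flat on the plate; origin on its underside, x along it
- driver: loose screwdriver with a black handle, 190 mm, lying on the bench; origin on its underside, x along it
- wash: loose white plastic bottle with a grey cap, 64 mm across, 150 mm tall, standing on the bench; origin at the centre of its underside
- bolt_tray: loose grey plastic tray with bolts and washers, 110 x 80 x 25 mm, on the bench; origin at the centre of its underside
- dish: loose clear plastic dish, 64 mm across, 18 mm high, on the bench; origin at the centre of its underside

How it is judged:
On the way, in this order (a step that is already met when the one before it is completed fails the run):
1. the pin has been pushed fully home along the long leg (valve closed) (value of joint stem above 0.063 m), for 0.1 s.
2. the pin has been pushed round the corner to the end of the locking leg (value of joint stem above 0.063 m and value of joint handle above 0.7 rad), for 0.2 s.
At the end, for the whole second after the job is handed in: The pin rests in the locking leg: travel along the barrel above 63 mm of 67.5 mm and turned more than 0.70 rad of 0.785 rad, at rest (all of step 2 and velocity of joint handle between -0.05 and 0.05 rad/s); the robot touches nothing.
It fails at once if the ball knob is gripped between the fingers (distance between the grasp point and knob below 0.013 m and contact force between the fingers and handle above 0.5 N).
It fails at once if a loose thing on the plate or bench is moved more than 15 mm, lifted or knocked over (distance of any of nipple, clamp, blank, wrench, driver, wash, bolt_tray, dish from where it was at the start of the episode above 0.015 m or angle between any of nipple, clamp, blank, wrench, driver, wash, bolt_tray, dish's own z axis and vertical above 0.35 rad).
It fails at once if the knob is forced with more than 60 N (contact force between the fingers and handle above 60 N).
It also fails if it takes over 45 s, if anything falls off the work surface, if the arm or the gripper's body presses on something with over 40 N, if the wrist force passes 120 N, or if a joint passes its speed limit or range.

## Working session

There is one attempt and no reset: what is moved stays moved. The work goes in short steps, Python scripts to look and compute and a tool call to move; the robot and the scene stay as the last step left them, time stands still between calls to the robot, and variables do not carry over. Pictures are saved under pics/ and viewed, and the job is handed in when it is done.

Besides the shell and the picture viewer there is one more tool, called as name(argument=value, ...) on one line, values as JSON. move_arm: Moves the arm, as the interface text tells. Its arguments: {"type":"object","properties":{"series":{"type":"array","items":{"type":"array","items":{"type":"array","items":{"type":"number"}}}}},"required":["series"]}

```bash
mkdir -p pics
cat > h.py <<'E'
import numpy as np,cv2
from workcell import bot
def snap(c,fn):
    o=bot.get_obs(); im,d=bot.camera(c); cv2.imwrite('pics/'+fn,im[:,:,::-1]); return o,im,d
E
python3 - <<'E'
from h import *
o=bot.get_obs();print(o['clock'],o['eef_pos'],o['tool_rot'],o['grip_width'],bot.pinch_z)
for c in ['top','side']:
    snap(c,c+'0.png')
    i=bot.camera_info(c);print(c,i['vfov'],i['k1'],np.round(i['cam_to_world'],3).tolist())
    for t in ['knob','leg_corner','port','valve','nipple','wash']:
        print(t,[(np.round(r['at'],3).tolist(),round(r['confidence'],2)) for r in bot.find_in(c,t)][:2])
E
```

```text
0.0 [0.112269   0.48649847 0.19320447] [ 1.13164065e-01  9.93575757e-01 -1.04713030e-03 -1.17202154e-04] 0.0852926448670785 0.0187
top 57.60210765379944 -0.0773266642236204 [[-0.003, -0.996, 0.093, 0.459], [-1.0, 0.005, 0.022, -0.016], [-0.022, -0.093, -0.995, 0.885], [0.0, 0.0, 0.0, 1.0]]
knob [([0.499, -0.076, 0.104], 0.56)]
leg_corner [([0.495, 0.003, 0.01], 0.77)]
port [([0.498, -0.002, 0.011], 0.63)]
valve [([0.494, -0.0, 0.014], 0.96)]
nipple [([0.421, 0.079, 0.08], 0.65), ([0.34, 0.069, 0.109], 0.43)]
wash [([0.341, 0.07, 0.107], 0.93)]
side 42.27942782906419 -0.1856363479863098 [[-0.854, -0.34, 0.393, 0.183], [-0.52, 0.56, -0.645, 0.627], [-0.001, -0.755, -0.655, 0.761], [0.0, 0.0, 0.0, 1.0]]
knob [([0.5, -0.096, 0.117], 0.79)]
leg_corner [([0.478, 0.09, 0.012], 0.67), ([0.574, -0.296, 0.01], 0.25)]
port [([0.412, -0.134, 0.023], 0.69), ([0.482, 0.087, 0.013], 0.65)]
valve [([0.478, 0.087, 0.01], 0.64), ([0.592, -0.105, 0.023], 0.2)]
nipple [([0.417, 0.09, 0.074], 0.75)]
wash [([0.326, 0.098, 0.09], 0.95)]
```

View pics/top0.png

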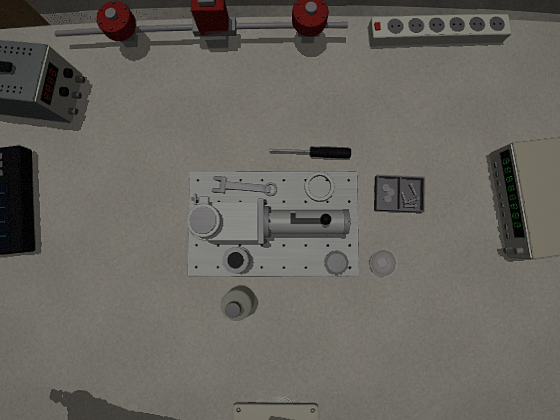

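View pics/side0.png

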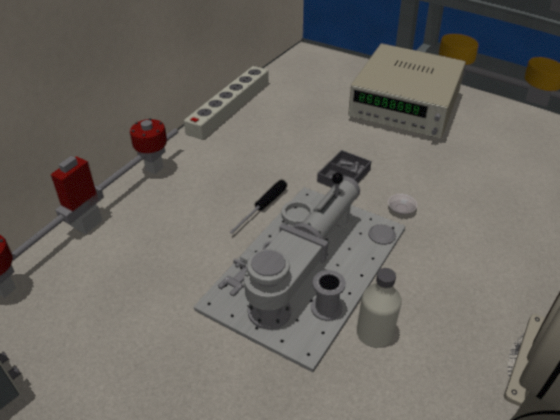

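The top view shows the barrel running along image row ~221, with the knob at (325,219), the port at (204,221) and the L-slot corner near (292,218). The short leg turns up in the image, which is world +x. Next I'll measure the geometry from the depth images.

```bash
cat >> h.py <<'E'
def pts(c,d):
    i=bot.camera_info(c);H,W=d.shape;f=H/2/np.tan(np.radians(i['vfov']/2))
    u,v=np.meshgrid(np.arange(W),np.arange(H))
    K=np.array([[f,0,i['cx']],[0,f,i['cy']],[0,0,1]])
    a=np.stack([(u-i['cx'])/f,(v-i['cy'])/f],-1); s=a.copy()
    for _ in range(20): s=a/(1+i['k1']*(s**2).sum(-1,keepdims=True))
    P=np.concatenate([s,np.ones((H,W,1))],-1)*d[...,None]
    M=i['cam_to_world'];return P@M[:3,:3].T+M[:3,3]
E
python3 - <<'E'
from h import *
o,im,d=snap('top','top1.png');P=pts('top',d);g=im.sum(-1)
cv2.imwrite('pics/crop.png',cv2.resize(im[160:290,180:370,::-1],None,fx=4,fy=4,interpolation=cv2.INTER_CUBIC))
m=np.zeros(g.shape,bool);m[210:232,312:340]=1
k=m&(P[...,2]>.120)&(d>0);print('knob',k.sum(),P[k].mean(0),P[k].max(0),P[k].min(0))
m[:]=0;m[200:242,185:228]=1
k=m&(P[...,2]>.130)&(d>0);print('port',k.sum(),np.median(P[k],0),P[k].max(0),P[k].min(0))
m[:]=0;m[190:250,255:365]=1
k=m&(P[...,2]>.06)&(d>0)
for y in np.arange(-.13,.06,.015):
    q=P[k&(abs(P[...,1]-y)<.006)]
    if len(q): print(round(y,3),len(q),q[:,0].min().round(4),q[:,0].max().round(4),q[:,2].max().round(4))
o,im,d=snap('side','side1.png');P=pts('side',d)
m[:]=0;m[168:190,328:346]=1
k=m&(im.sum(-1)<150)&(P[...,2]>.1)&(d>0);print('knob side',k.sum(),P[k].mean(0),P[k].max(0),P[k].min(0))
# sphere fit r=11mm
from scipy.optimize import least_squares
r=least_squares(lambda c:np.linalg.norm(P[k]-c,axis=1)-.011,P[k].mean(0)-[0,0,.005],loss='soft_l1',f_scale=.002);print(r.x)
E
```

```text
knob 101 [ 0.50309032 -0.09855466  0.15043592] [ 0.51299369 -0.0891829   0.15528558] [ 0.49324017 -0.10853126  0.14250721]
port 924 [0.50443532 0.13980198 0.13793655] [0.54312064 0.17338778 0.14246946] [0.47108961 0.1087422  0.13003815]
-0.13 140 0.4771 0.5246 0.1133
-0.115 119 0.4772 0.5248 0.1118
-0.1 147 0.4773 0.5249 0.1553
-0.085 149 0.4773 0.5249 0.1515
-0.07 142 0.4774 0.525 0.111
-0.055 140 0.4775 0.5251 0.1098
-0.04 144 0.4775 0.5251 0.1123
-0.025 143 0.4776 0.5254 0.1127
-0.01 144 0.4777 0.5252 0.1125
0.005 147 0.4716 0.5321 0.1174
0.02 240 0.4571 0.5472 0.1199
0.035 246 0.4571 0.5471 0.1099
knob side 101 [ 0.50121974 -0.09524557  0.14907084] [ 0.51171358 -0.08691209  0.15692039] [ 0.49314992 -0.10484596  0.13447955]
[ 0.50391983 -0.10078564  0.14483881]
```

View pics/crop.png

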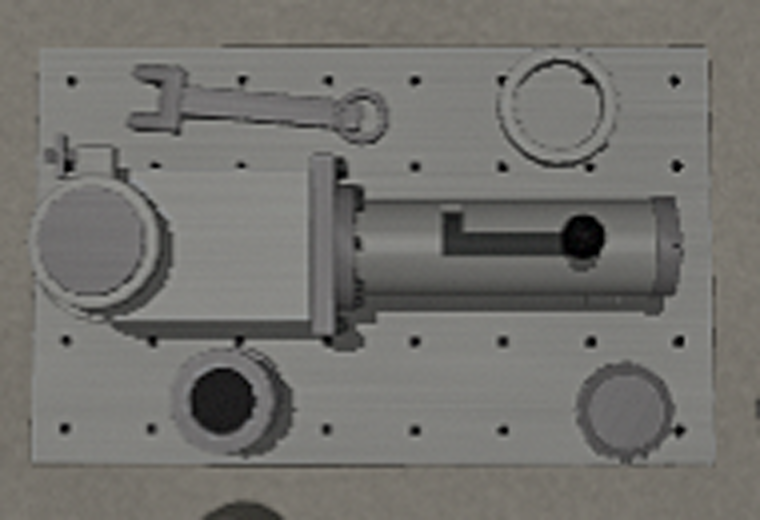

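Knob centre is about (0.503, -0.099, 0.143), and the barrel lies along world +y with its axis at x≈0.502. Home should be at y≈-0.037, and locking pushes towards +x. I'll shut the fingers and move high to a point behind the knob, straightening the yaw by 13° on the way.

move_arm(series=[[[0,0,4,0,0,0,0],[2.4,-3.8,0,0,0,4,0],[2.4,-3.8,0,0,0,4,0],[2.4,-3.8,0,0,0,4,0],[2.4,-3.8,0,0,0,1,0]]])

```text
clock: 1.3
eef_pos: [0.209, 0.3356, 0.2346]
tool_rot: [-0.01, 1.0, 0.001, 0.002]
ft_force: [0.6, 0.1, 0.0]
grip_width: 0.0123
```

move_arm(series=[[[2.4,-3.8,0,0,0,0,0],[2.4,-3.8,0,0,0,0,0],[2.4,-3.8,0,0,0,0,0],[2.4,-3.8,0,0,0,0,0],[2.4,-3.8,0,0,0,0,0]]])

```text
clock: 1.8
eef_pos: [0.3322, 0.138, 0.2362]
tool_rot: [-0.012, 1.0, 0.003, 0.004]
ft_force: [1.5, 0.7, -0.3]
grip_width: -0.0002
```

```bash
cat > st.py <<'E'
from h import *
from scipy.spatial.transform import Rotation as R
o=bot.get_obs();print(o['clock'],o['eef_pos'].round(4),np.round(R.from_quat(o['tool_rot']).as_matrix(),3).tolist(),o['ft_force'].round(2),o['grip_width'])
E
python3 st.py
```

```text
1.8 [0.3322 0.138  0.2362] [[-1.0, -0.024, 0.009], [-0.024, 1.0, 0.005], [-0.009, 0.005, -1.0]] [ 1.49  0.67 -0.33] -0.00016342952120750596
```

move_arm(series=[[[2.5,-4.2,0,0,0,-1,0],[2.5,-4.2,0,0,0,0,0],[2.5,-4.2,0,0,0,0,0],[2.5,-4.2,0,0,0,0,0],[2.5,-4.2,0,0,0,0,0]]])

```text
clock: 2.3
eef_pos: [0.4589, -0.078, 0.238]
tool_rot: [-0.003, 1.0, 0.004, 0.008]
ft_force: [1.4, 0.9, 0.4]
grip_width: -0.0
```

move_arm(series=[[[2.3,-3.9,0,0,0,0,0],[2.3,-3.9,0,0,0,0,0],[0,0,0,0,0,0,0],[0,0,0,0,0,0,0],[0,0,0,0,0,0,0]]])

```text
clock: 2.8
eef_pos: [0.5078, -0.1654, 0.2357]
tool_rot: [0.002, 1.0, 0.004, 0.007]
ft_force: [-0.9, -0.2, -0.1]
grip_width: -0.0
```

```bash
python3 st.py; python3 -c "
from h import *
snap('side','s2.png')"
```

```text
2.8 [ 0.5078 -0.1654  0.2357] [[-1.0, 0.004, 0.014], [0.004, 1.0, 0.007], [-0.014, 0.007, -1.0]] [-0.93 -0.21 -0.11] -3.0988967880493406e-05
```

View pics/s2.png

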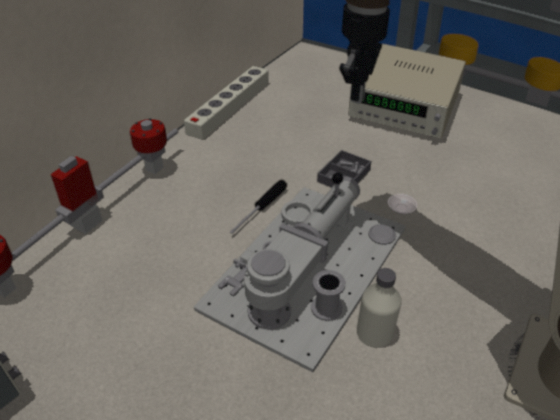

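The side view shows the knob at (337,178) with the gripper behind and above it, clear of everything. I'll lower to z≈0.135.

move_arm(series=[[[-0.4,0,-3,0,0,0,0],[0,0,-3,0,0,0,0],[0,0,-3,0,0,0,0],[0,0,-0.8,0,0,0,0],[0,0,0,0,0,0,0]]])

```text
clock: 3.35
eef_pos: [0.503, -0.1587, 0.1401]
tool_rot: [-0.003, 1.0, 0.003, 0.011]
ft_force: [-0.1, -0.1, 0.6]
grip_width: -0.0001
```

move_arm(series=[[[0,1,0,0,0,0,0],[0,1,0,0,0,0,0],[0,0.6,0,0,0,0,0],[0,0.6,0,0,0,0,0],[0,0,0,0,0,0,0]]])

```text
clock: 3.85
eef_pos: [0.5064, -0.1229, 0.1463]
tool_rot: [-0.005, 1.0, 0.002, 0.016]
ft_force: [0.4, 0.5, -0.0]
grip_width: -0.0001
```

```bash
python3 st.py; python3 -c "
from h import *
o,im,d=snap('side','s3.png'); cv2.imwrite('pics/s3c.png',cv2.resize(im[100:240,270:430,::-1],None,fx=4,fy=4))"
```

```text
3.85 [ 0.5064 -0.1229  0.1463] [[-0.999, -0.009, 0.032], [-0.009, 1.0, 0.004], [-0.032, 0.003, -0.999]] [ 0.44  0.49 -0.03] -0.00012390610884167562
```

View pics/s3c.png

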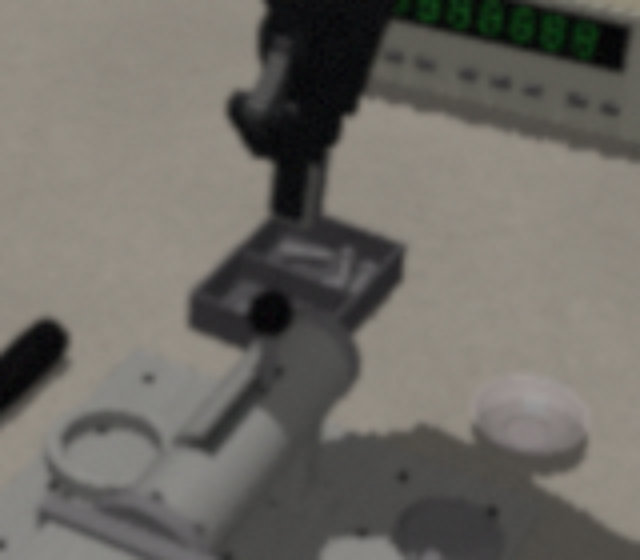

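```bash
cat >> h.py <<'E'
def proj(c,p):
    i=bot.camera_info(c);f=210/np.tan(np.radians(i['vfov']/2))
    q=np.linalg.inv(i['cam_to_world'])@np.r_[p,1];s=q[:2]/q[2];s=s*(1+i['k1']*(s@s));return (s*f+[i['cx'],i['cy']]).round(1)
E
python3 - <<'E'
from h import *
o,im,d=snap('side','s4.png');print(o['eef_pos'],proj('side',o['eef_pos']),proj('side',[.503,-.099,.143]))
P=pts('side',d);print(P[146:156:3,344],P[178,337])
o,im,d=snap('top','t4.png');print(proj('top',o['eef_pos']))
cv2.imwrite('pics/t4c.png',cv2.resize(im[160:290,240:400,::-1],None,fx=4,fy=4))
E
```

```text
[ 0.50653801 -0.1232857   0.14634099] [341.  170.6] [336.7 179.5]
[[ 0.49921462 -0.11014224  0.2126263 ]
 [ 0.49984869 -0.11280001  0.20432371]
 [ 0.49796732 -0.10960019  0.20038507]
 [ 0.49849646 -0.11204493  0.19211015]] [ 0.50089045 -0.09480778  0.15007701]
[337.7 217.2]
```

View pics/t4c.png

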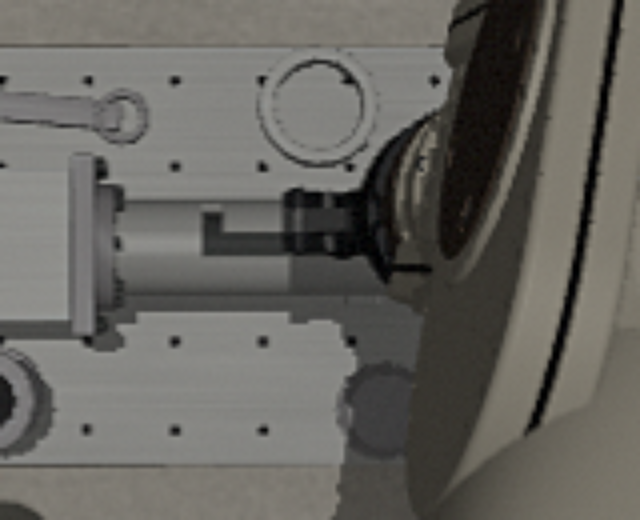

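Run:
```python
from h import *
o,im,d=snap('side','s5.png');P=pts('side',d)
print(o['eef_pos'],o['clock'])
for r in range(130,186,3): print(r,[tuple((P[r,c]*1000).round().astype(int).tolist()) if d[r,c]>0 else 0 for c in (336,340,344,348)])
o=bot.get_obs();im,d=bot.camera('wrist');cv2.imwrite('pics/w5.png',im[:,:,::-1])
print({k:np.round(v,3).tolist() for k,v in bot.camera_info('wrist').items()})
```

```text
[ 0.5061535  -0.12386443  0.14582258] 4.0
130 [(495, -61, 275), (490, -66, 274), (510, -128, 233), (494, -109, 249)]
133 [(498, -68, 264), (490, -68, 267), (491, -87, 256), (494, -111, 241)]
136 [(503, -81, 249), (493, -76, 255), (491, -87, 250), (494, -112, 235)]
139 [(508, -92, 235), (501, -94, 236), (491, -89, 242), (493, -110, 230)]
142 [(644, -396, 4), (506, -107, 220), (491, -89, 237), (496, -118, 218)]
145 [(640, -388, 1), (507, -110, 212), (500, -112, 213), (495, -119, 211)]
148 [(632, -372, 4), (506, -108, 207), (499, -110, 209), (494, -118, 206)]
151 [(628, -364, 2), (506, -110, 199), (499, -111, 202), (493, -116, 201)]
154 [(608, -321, 27), (509, -117, 187), (498, -111, 195), (494, -120, 191)]
157 [(606, -319, 20), (605, -339, 8), (595, -339, 12), (584, -336, 18)]
160 [(606, -318, 12), (600, -329, 7), (594, -339, 3), (583, -337, 9)]
163 [(606, -320, 2), (592, -312, 12), (585, -318, 11), (576, -320, 13)]
166 [(590, -286, 21), (582, -289, 22), (584, -319, 3), (576, -323, 3)]
169 [(591, -289, 11), (579, -284, 18), (569, -284, 22), (560, -286, 24)]
172 [(588, -283, 7), (580, -288, 6), (569, -286, 13), (559, -286, 16)]
175 [(505, -97, 154), (499, -103, 153), (569, -286, 3), (557, -282, 11)]
178 [(502, -93, 151), (496, -97, 151), (509, -147, 112), (502, -151, 112)]
181 [(499, -88, 148), (495, -96, 145), (505, -138, 113), (498, -141, 113)]
184 [(501, -93, 137), (508, -128, 111), (501, -131, 111), (495, -135, 111)]
{'vfov': 65.719, 'cx': 288.085, 'cy': 206.277, 'k1': -0.066, 'tool_from_camera': [[-0.0, -0.949, -0.314, 0.08], [1.0, -0.0, 0.0, -0.001], [-0.0, -0.314, 0.949, -0.18], [0.0, 0.0, 0.0, 1.0]]}
```

View pics/w5.png

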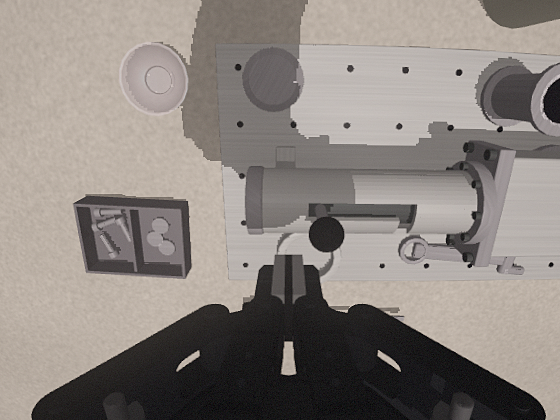

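View pics/s5.png

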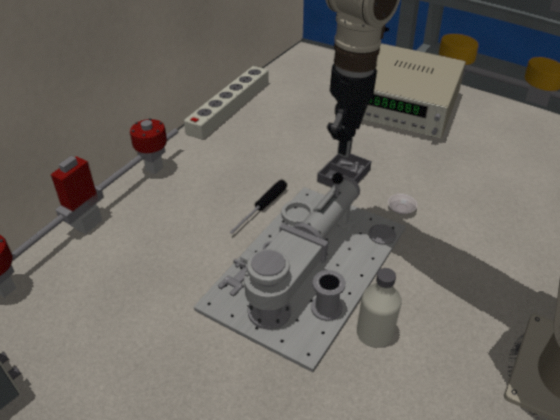

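```bash
cat >> h.py <<'E'
from scipy.spatial.transform import Rotation as R
def wpts(o,d):
    i=bot.camera_info('wrist');H,W=d.shape;f=H/2/np.tan(np.radians(i['vfov']/2))
    u,v=np.meshgrid(np.arange(W),np.arange(H));a=np.stack([(u-i['cx'])/f,(v-i['cy'])/f],-1); s=a.copy()
    for _ in range(20): s=a/(1+i['k1']*(s**2).sum(-1,keepdims=True))
    M=i['tool_from_camera'];P=np.concatenate([s,np.ones((H,W,1))],-1)*d[...,None]
    T=P@M[:3,:3].T+M[:3,3];return T,T@R.from_quat(o['tool_rot']).as_matrix().T+o['eef_pos']
E
python3 - <<'E'
from h import *
o=bot.get_obs();im,d=bot.camera('wrist');T,P=wpts(o,d)
print(o['eef_pos'],o['joint_pos'],o['joint_vel'],o['tau'])
for n,(r,c) in dict(knob=(235,327),bench=(340,20),plate=(270,240),plate2=(120,400),barrel=(180,400),tipL=(262,281),tipR=(262,298),tip2=(275,281),tip3=(290,283),tip4=(257,290)).items(): print(n,T[r,c].round(4),P[r,c].round(4))
E
```

```text
[ 0.50588431 -0.12409655  0.14549885] [-0.24764707  0.28344588 -0.06715025  1.19176325  0.01084123 -0.25477814] [-0.00214302  0.00210034 -0.00078087 -0.00106005 -0.00057105  0.00162111] [ 1.40328789e-01 -3.88550091e+01  2.47476858e+01 -2.14958615e-01
  4.10615781e-02  3.56092789e-05]
knob [ 0.006   0.0212 -0.0081] [ 0.4995 -0.1029  0.1535]
bench [-0.2173 -0.3592  0.1505] [ 7.302e-01 -4.812e-01  5.000e-04]
plate [-0.0988 -0.0541  0.1374] [ 0.6092 -0.1769  0.011 ]
plate2 [0.0623 0.1041 0.1322] [ 0.4469 -0.0199  0.0118]
barrel [0.0256 0.0789 0.045 ] [ 0.4811 -0.0452  0.1   ]
tipL [ 0.0107 -0.0043 -0.0493] [ 0.4937 -0.1286  0.1944]
tipR [ 0.0101  0.0034 -0.0482] [ 0.4943 -0.121   0.1934]
tip2 [ 0.01   -0.0041 -0.0595] [ 0.4941 -0.1285  0.2047]
tip3 [ 0.0103 -0.0031 -0.0713] [ 0.4934 -0.1275  0.2165]
tip4 [ 0.0106 -0.0002 -0.0441] [ 0.494  -0.1245  0.1893]
```

Both the wrist and side depth images put the visible fingertip end about 42 mm behind the reported TCP, at z≈0.187 while the TCP reads 0.146. The world points agree between cameras, so arm pose is fine but the stated tip length isn't confirmed. I'll lower a little, push gently at that height, and see which figure is right.

move_arm(series=[[[-0.3,-0.8,-1.0,0,1.8,0,0],[0,0,-1.0,0,0,0,0],[0,0,-0.3,0,0,0,0],[0,0,0,0,0,0,0],[0,0,0,0,0,0,0]]])

```text
clock: 4.65
eef_pos: [0.5022, -0.1328, 0.1208]
tool_rot: [-0.003, 1.0, 0.002, -0.001]
ft_force: [0.4, 0.3, -0.1]
grip_width: -0.0001
```

```bash
python3 st.py
python3 - <<'E'
from h import *
o=bot.get_obs();im,d=bot.camera('wrist');T,P=wpts(o,d)
cv2.imwrite('pics/w6.png',im[:,:,::-1])
m=(abs(T[...,0])<.03)&(abs(T[...,1])<.02)&(T[...,2]<-.02)&(T[...,2]>-.07)&(d>0)
print(np.percentile(T[m],[1,99],axis=0).round(4))
o,im,d=snap('side','s6.png');cv2.imwrite('pics/s6c.png',cv2.resize(im[100:240,270:430,::-1],None,fx=4,fy=4))
E
```

```text
4.65 [ 0.5022 -0.1328  0.1208] [[-1.0, -0.005, -0.002], [-0.005, 1.0, 0.004], [0.002, 0.004, -1.0]] [ 0.37  0.26 -0.12] -0.00013221091657965002
[[ 0.0055 -0.0143 -0.0697]
 [ 0.011   0.0121 -0.0414]]
```

View pics/w6.png

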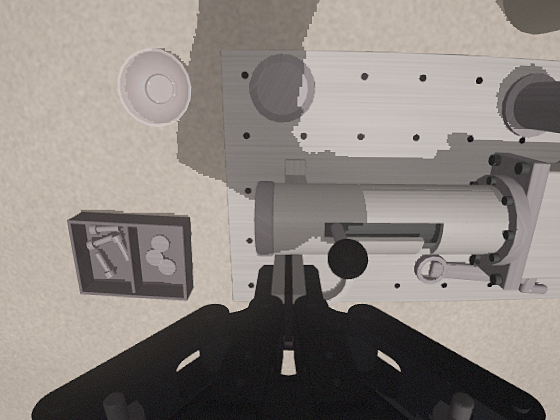

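View pics/s6c.png

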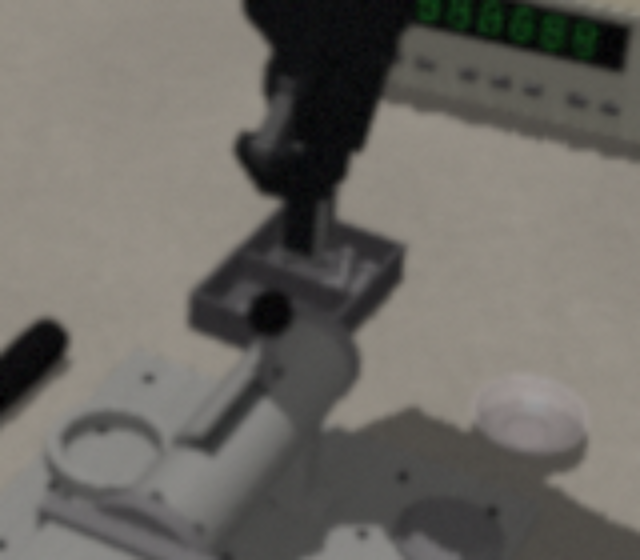

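Images again show the tip ending at tool z≈-0.041, which is world z≈0.162. A gentle 2 cm push will test whether anything touches the ball.

move_arm(series=[[[0,0.6,0,0,0,0,0],[0,0.6,0,0,0,0,0],[0,0.5,0,0,0,0,0],[0,0.3,0,0,0,0,0],[0,0,0,0,0,0,0]]])

```text
clock: 5.25
eef_pos: [0.5032, -0.1104, 0.1224]
tool_rot: [-0.003, 1.0, 0.002, 0.001]
ft_force: [0.2, -0.4, 0.1]
grip_width: -0.0003
```

```bash
python3 st.py
python3 - <<'E'
from h import *
o=bot.get_obs();im,d=bot.camera('wrist');T,P=wpts(o,d)
cv2.imwrite('pics/w7.png',im[:,:,::-1])
o,im,d=snap('side','s7.png');P=pts('side',d);cv2.imwrite('pics/s7c.png',cv2.resize(im[100:240,270:430,::-1],None,fx=4,fy=4))
print(bot.find_in('side','knob')[:1],P[178,337])
E
```

```text
5.25 [ 0.5032 -0.1104  0.1224] [[-1.0, -0.006, 0.001], [-0.006, 1.0, 0.004], [-0.001, 0.004, -1.0]] [ 0.15 -0.41  0.07] -0.0002810423191666757
[{'at': [0.5031, -0.0944, 0.1153], 'confidence': 0.52}] [ 0.49973042 -0.09217569  0.15230415]
```

View pics/s7c.png

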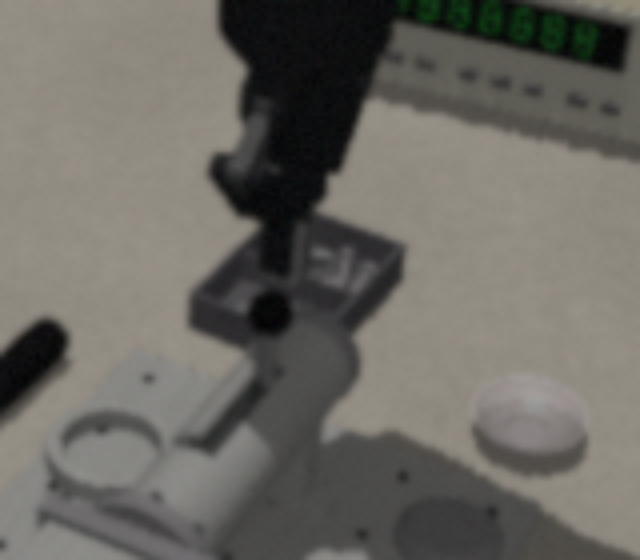

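View pics/w7.png

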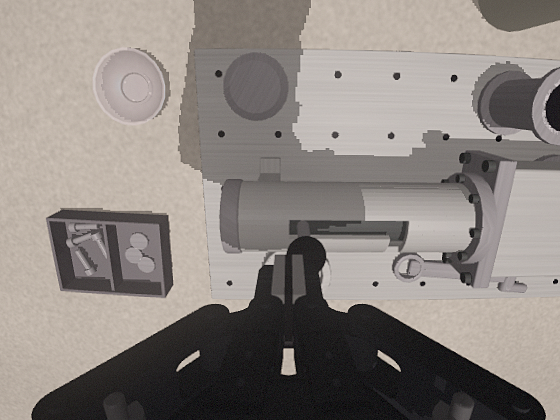

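No force and the knob didn't move, so the physical tips do end about 41 mm short of the reported TCP. I'll work to true tip z = reported z + 0.041. Next: back off, then lower the reported z to ≈0.093, which puts the true tip at ≈0.134.

move_arm(series=[[[0,-1.5,0,0,0,0,0],[0,-1.3,0,0,0,0,0],[0,0,0,0,0,0,0],[0,0,-1.2,0,0,0,0],[0,0,-1.0,0,0,0,0]]])

```text
clock: 5.9
eef_pos: [0.5042, -0.1437, 0.1002]
tool_rot: [-0.001, 1.0, 0.001, 0.002]
ft_force: [-0.1, 0.6, -0.2]
grip_width: 0.0002
```

```bash
python3 st.py
```

```text
5.9 [ 0.5042 -0.1437  0.1002] [[-1.0, -0.003, 0.004], [-0.003, 1.0, 0.002], [-0.004, 0.002, -1.0]] [-0.08  0.58 -0.15] 0.00024056553738625644
```

move_arm(series=[[[-0.1,0,-0.6,0,0,0,0],[0,0.8,0,0,0,0,0],[0,0.8,0,0,0,0,0],[0,0.5,0,0,0,0,0],[0,0.5,0,0,0,0,0]]])

```text
clock: 6.4
eef_pos: [0.5006, -0.1165, 0.0904]
tool_rot: [-0.001, 1.0, 0.0, -0.001]
ft_force: [0.3, -3.4, -1.7]
grip_width: 0.0001
```

```bash
python3 st.py
python3 - <<'E'
from h import *
o=bot.get_obs();im,d=bot.camera('wrist');cv2.imwrite('pics/w8.png',im[:,:,::-1])
o,im,d=snap('side','s8.png');cv2.imwrite('pics/s8c.png',cv2.resize(im[100:240,270:430,::-1],None,fx=4,fy=4))
E
```

```text
6.4 [ 0.5006 -0.1165  0.0904] [[-1.0, -0.002, -0.002], [-0.002, 1.0, 0.0], [0.002, 0.0, -1.0]] [ 0.25 -3.4  -1.66] 0.00013869744202337793
```

View pics/s8c.png

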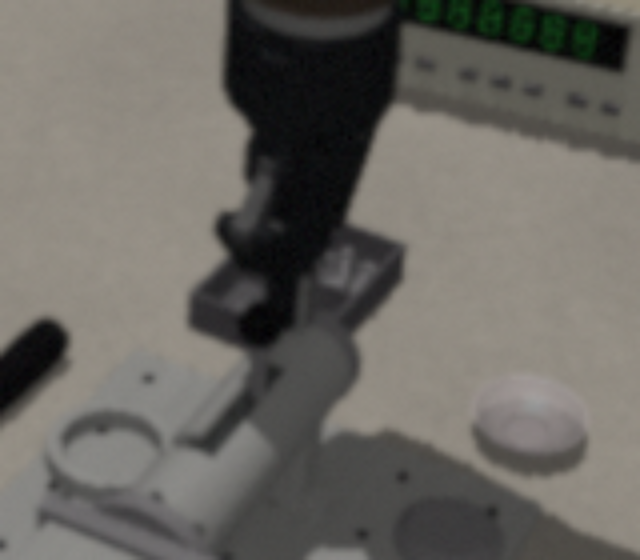

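View pics/w8.png

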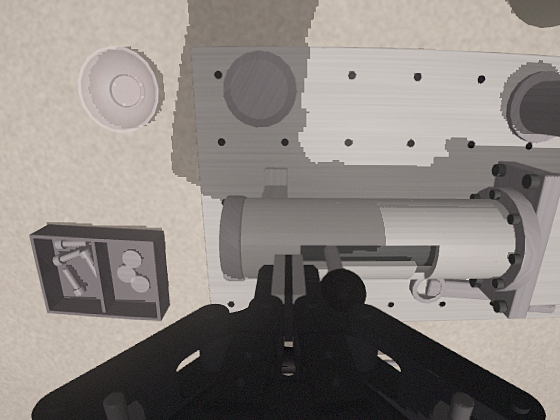

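Finger back is pushing on the ball, with 3.4 N at the contact, and the knob has started to move. I'll carry on along the slot.

move_arm(series=[[[0,0.8,0,0,0,0,0],[0,0.8,0,0,0,0,0],[0,0.8,0,0,0,0,0],[0,0.8,0,0,0,0,0],[0,0.6,0,0,0,0,0]]])

```text
clock: 7.0
eef_pos: [0.5007, -0.0767, 0.0906]
tool_rot: [-0.0, 1.0, -0.001, -0.001]
ft_force: [0.7, -3.6, -3.0]
grip_width: -0.0001
```

```bash
python3 st.py
```

```text
7.0 [ 0.5007 -0.0767  0.0906] [[-1.0, -0.001, -0.001], [-0.001, 1.0, -0.001], [0.001, -0.001, -1.0]] [ 0.74 -3.57 -2.99] -0.00014131064847633937
```

move_arm(series=[[[0,0.5,0,0,0,0,0],[0,0.5,0,0,0,0,0],[0,0.3,0,0,0,0,0],[0,0.3,0,0,0,0,0],[0,0.3,0,0,0,0,0]]])

```text
clock: 7.5
eef_pos: [0.5008, -0.0611, 0.0907]
tool_rot: [0.0, 1.0, -0.007, -0.001]
ft_force: [-0.2, -15.5, -2.2]
grip_width: 0.0001
```

```bash
python3 st.py
```

```text
7.5 [ 0.5008 -0.0611  0.0907] [[-1.0, 0.001, -0.002], [0.001, 1.0, -0.014], [0.002, -0.014, -1.0]] [ -0.22 -15.55  -2.18] 8.334762058193336e-05
```

The stop is felt at 15 N with y=-0.061, as predicted for fully home. I'll retreat and check the image.

move_arm(series=[[[0,-1,0,0,0,0,0],[0,-1.5,0,-0.8,0,0,0],[-1.5,0,0,0,0,0,0],[-1.5,0,0,0,0,0,0],[-1.0,0,0,0,0,0,0]]])

```text
clock: 8.0
eef_pos: [0.462, -0.0854, 0.0918]
tool_rot: [-0.0, 1.0, -0.011, 0.001]
ft_force: [-0.1, 0.2, -0.5]
grip_width: -0.0005
```

```bash
python3 st.py
python3 - <<'E'
from h import *
o=bot.get_obs();im,d=bot.camera('wrist');cv2.imwrite('pics/w9.png',im[:,:,::-1])
o,im,d=snap('side','s9.png');P=pts('side',d);cv2.imwrite('pics/s9c.png',cv2.resize(im[100:260,250:430,::-1],None,fx=4,fy=4))
m=np.zeros(d.shape,bool);m[165:240,290:350]=1
k=m&(im.sum(-1)<130)&(P[...,2]>.125)&(P[...,2]<.16)&(abs(P[...,0]-.503)<.03)&(P[...,1]>-.075)&(P[...,1]<-.01)&(d>0);print(k.sum(),P[k].mean(0))
from scipy.optimize import least_squares
print(least_squares(lambda c:np.linalg.norm(P[k]-c,axis=1)-.011,P[k].mean(0)-[0,0,.005],loss='soft_l1',f_scale=.002).x, bot.find_in('side','knob')[:1])
E
```

```text
8.0 [ 0.462  -0.0854  0.0918] [[-1.0, -0.001, 0.002], [-0.001, 1.0, -0.022], [-0.002, -0.022, -1.0]] [-0.12  0.21 -0.5 ] -0.0004891037721036455
87 [ 0.50081864 -0.03166863  0.1496123 ]
[ 0.50314071 -0.03801767  0.14459799] [{'at': [0.4988, -0.0376, 0.1432], 'confidence': 0.76}]
```

View pics/s9c.png

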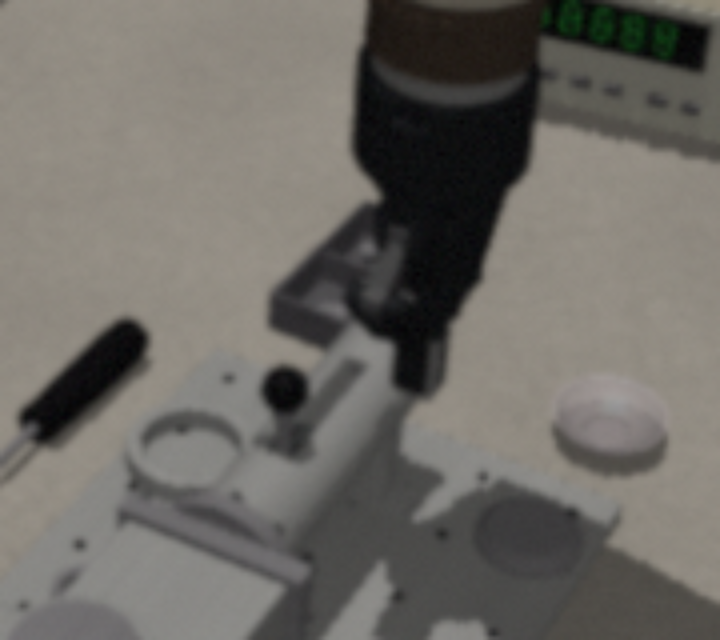

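View pics/w9.png

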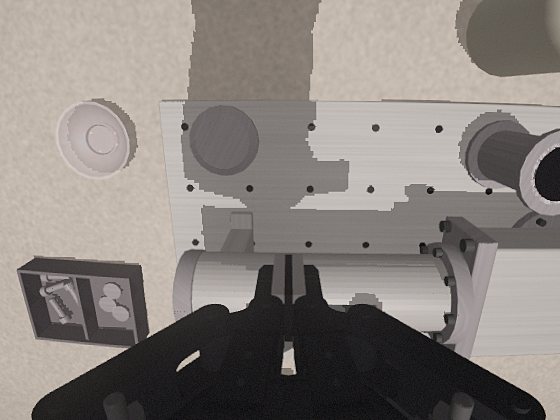

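The pin is home: the knob fits at (0.503, -0.038, 0.145), and the side crop shows it at the slot corner (285,388). Next I'll slide to y=-0.038 on the robot's side of the ball.

move_arm(series=[[[0,1.5,0,1.2,0,0,0],[0,1.5,0,0,0,0,0],[0,1.2,0,0,0,0,0],[0,0.4,0,0,0,0,0],[0,0,0,0,0,0,0]]])

```text
clock: 8.65
eef_pos: [0.4658, -0.0348, 0.0926]
tool_rot: [-0.001, 1.0, 0.002, 0.003]
ft_force: [-0.8, -1.7, 0.2]
grip_width: -0.0001
```

```bash
python3 st.py
python3 - <<'E'
from h import *
o,im,d=snap('side','s10.png');P=pts('side',d);cv2.imwrite('pics/s10c.png',cv2.resize(im[100:260,250:430,::-1],None,fx=4,fy=4))
E
```

```text
8.65 [ 0.4658 -0.0348  0.0926] [[-1.0, -0.002, 0.006], [-0.002, 1.0, 0.003], [-0.006, 0.003, -1.0]] [-0.75 -1.72  0.2 ] -8.150180983726671e-05
```

View pics/s10c.png

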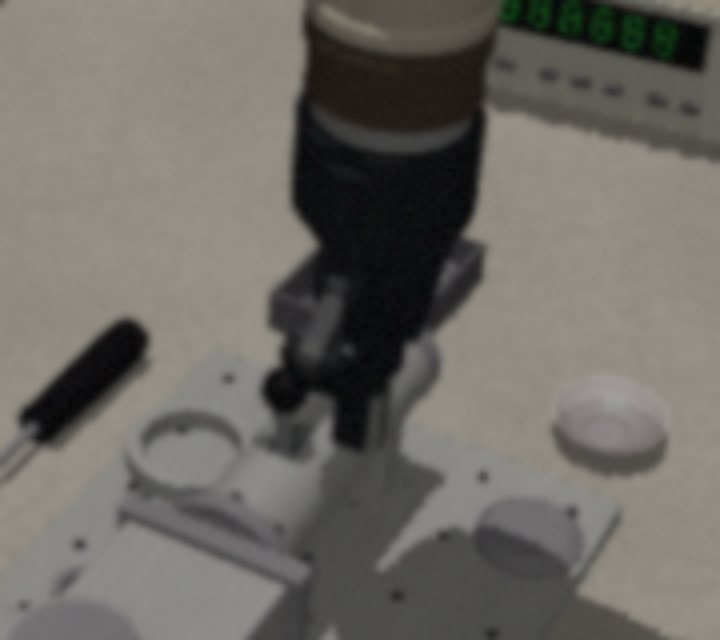

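The finger stands beside the ball (285,388) on the robot's side with a gap between them. I'll push towards +x.

move_arm(series=[[[0.7,-0.2,0,0,0,0,0],[0.7,0,0,0,0,0,0],[0.6,0,0,0,0,0,0],[0.6,0,0,0,0,0,0],[0.6,0,-0.1,0,0,0,0]]])

```text
clock: 9.2
eef_pos: [0.4988, -0.038, 0.0914]
tool_rot: [0.0, 1.0, 0.002, 0.002]
ft_force: [-1.1, 0.3, 0.9]
grip_width: 0.0001
```

```bash
python3 st.py
```

```text
9.2 [ 0.4988 -0.038   0.0914] [[-1.0, 0.0, 0.003], [0.0, 1.0, 0.004], [-0.003, 0.004, -1.0]] [-1.05  0.31  0.93] 8.89726156151574e-05
```

```bash
cat > look.py <<'E'
import sys
from h import *
n=sys.argv[1]
o,im,d=snap('side','s%s.png'%n);cv2.imwrite('pics/s%sc.png'%n,cv2.resize(im[100:260,250:430,::-1],None,fx=4,fy=4))
o,im,d=snap('top','t%s.png'%n);cv2.imwrite('pics/t%sc.png'%n,cv2.resize(im[160:290,220:380,::-1],None,fx=4,fy=4))
E
python3 look.py 11
```

```text
(no output)
```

View pics/s11c.png

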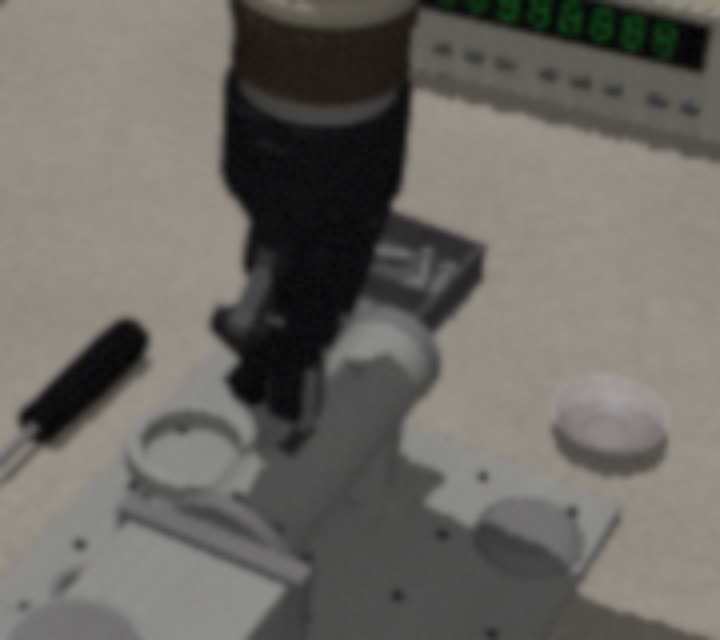

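The ball is moving into the locking leg and now shows at (245,380). I'll continue at about the same height.

move_arm(series=[[[0.6,0,-0.1,0,0,0,0],[0.6,0,-0.1,0,0,0,0],[0.5,0,0,0,0,0,0],[0.4,0,0,0,0,0,0],[0.3,0,0,0,0,0,0]]])

```text
clock: 9.8
eef_pos: [0.519, -0.0383, 0.0851]
tool_rot: [0.0, 1.0, 0.002, -0.005]
ft_force: [-4.2, -1.1, -3.1]
grip_width: 0.0001
```

```bash
python3 st.py
```

```text
9.8 [ 0.519  -0.0383  0.0851] [[-1.0, 0.0, -0.009], [0.0, 1.0, 0.003], [0.009, 0.003, -1.0]] [-4.24 -1.09 -3.14] 0.00012482032771959372
```

move_arm(series=[[[0.3,0,0.1,0,0,0,0],[0.3,0,0.1,0,0,0,0],[0.3,0,0,0,0,0,0],[0.3,0,0,0,0,0,0],[0.3,0,0,0,0,0,0]]])

```text
clock: 10.3
eef_pos: [0.5203, -0.0383, 0.0851]
tool_rot: [0.001, 1.0, 0.001, -0.019]
ft_force: [-11.5, 0.0, 3.9]
grip_width: -0.0
```

```bash
python3 st.py; python3 look.py 12
```

```text
10.3 [ 0.5203 -0.0383  0.0851] [[-0.999, 0.001, -0.038], [0.001, 1.0, 0.003], [0.038, 0.003, -0.999]] [-11.46   0.05   3.86] -2.0888489735251708e-05
```

View pics/s12c.png

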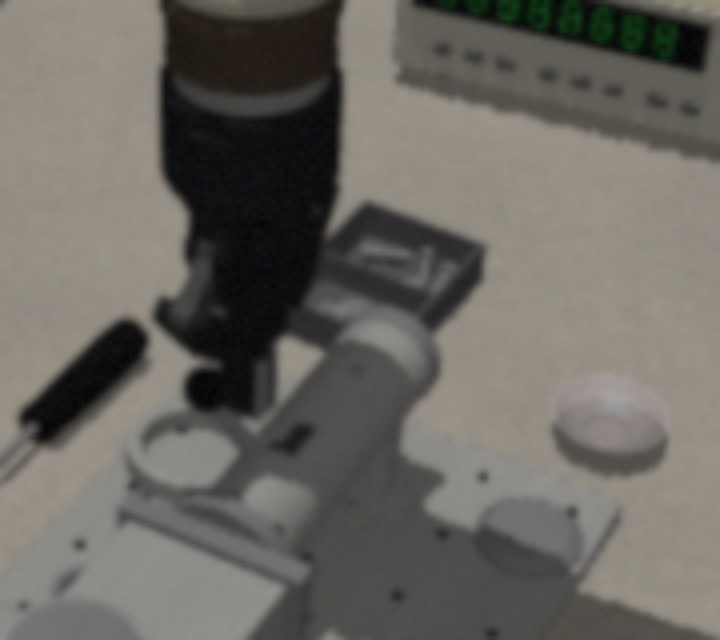

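The force has risen to 11.5 N and motion has stopped, with the ball estimated at x≈0.544, so it is at the end of the leg. I'll retreat and verify.

move_arm(series=[[[-1,0,0,0,0,0,0],[-1,0,1,0,1.5,0,0],[-1,0,3,0,0,0,0],[-2,0,4,0,0,0,0],[-4,0,2,0,0,0,0]]])

```text
clock: 10.9
eef_pos: [0.4393, -0.0382, 0.1898]
tool_rot: [0.0, 1.0, 0.002, -0.023]
ft_force: [-0.4, 0.3, 1.1]
grip_width: 0.0001
```

move_arm(series=[[[-3,-3,2,0,0,0,0],[-3,-3,0,0,0,0,0],[-2,-3,0,0,0,0,0],[0,0,0,0,0,0,0],[0,0,0,0,0,0,0]]])

```text
clock: 11.4
eef_pos: [0.366, -0.1327, 0.2227]
tool_rot: [-0.001, 1.0, -0.004, -0.003]
ft_force: [-0.7, 0.8, 1.0]
grip_width: 0.0002
```

```bash
python3 st.py; python3 look.py 13
python3 - <<'E'
from h import *
from scipy.optimize import least_squares
for c in ['side','top']:
    im,d=bot.camera(c);P=pts(c,d);r=bot.find_in(c,'knob')[:1];print(c,r)
    k=(im.sum(-1)<150)&(P[...,2]>.108)&(P[...,2]<.145)&(abs(P[...,0]-.543)<.02)&(abs(P[...,1]+.037)<.02)&(d>0);print(k.sum())
    if k.sum()>10: print(least_squares(lambda c:np.linalg.norm(P[k]-c,axis=1)-.011,P[k].mean(0)-[0,0,.005],loss='soft_l1',f_scale=.002).x)
E
```

```text
11.4 [ 0.366  -0.1327  0.2227] [[-1.0, -0.002, -0.007], [-0.002, 1.0, -0.007], [0.007, -0.007, -1.0]] [-0.67  0.8   1.05] 0.00017351929622729808
side [{'at': [0.5322, -0.0357, 0.1226], 'confidence': 0.56}]
88
[ 0.54226356 -0.0379191   0.12740847]
top [{'at': [0.5235, -0.0368, 0.1138], 'confidence': 0.8}]
85
[ 0.54317414 -0.03558606  0.12605451]
```

View pics/s13c.png

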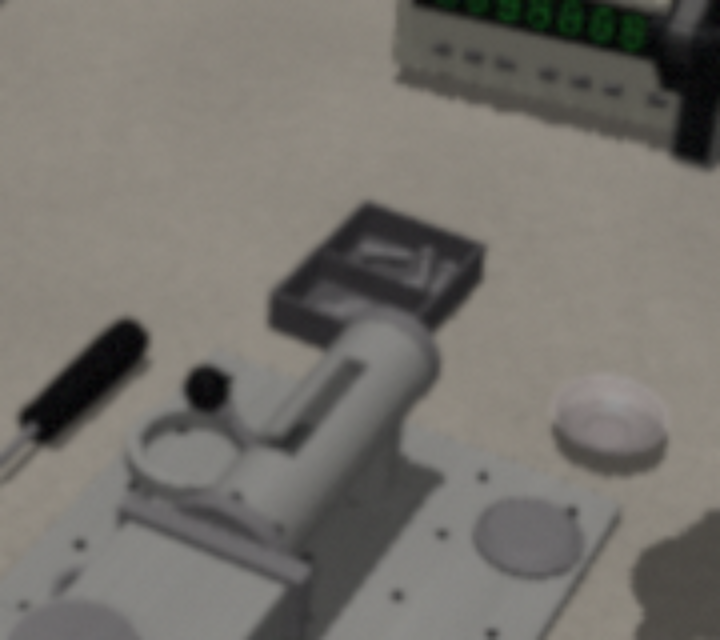

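View pics/t13c.png

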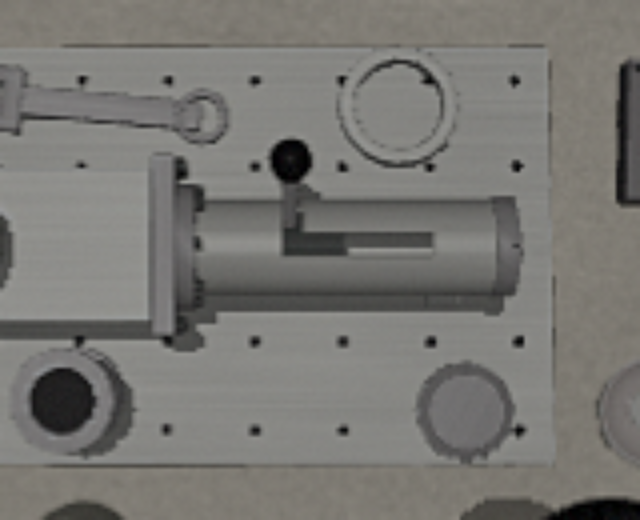

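The top crop shows the knob at (291,160), leaning out at the end of the locking leg. Sphere fits of (0.542, -0.038, 0.127) and (0.543, -0.036, 0.126) put it at about 0.77 rad. Loose things look undisturbed and the arm is clear, so I'm handing in.

```bash
python3 -c "
from workcell import bot
print(bot.get_obs()['joint_vel'].round(3)); print(bot.job_done())"
```

```text
[-0.001  0.001 -0.003  0.002 -0.002 -0.001]
the job is handed in; nothing more can be done
None
```

The valve is closed and locked, and I handed the job in at about 11.5 s of the 45 s allowed; the hand-in gave no verdict.

- **Closing:** With the fingers shut, I pushed the ball along the slot until it met the stop at about 15 N. The knob was then at y ≈ -0.038, the predicted home position.
- **Locking:** I pushed it round the corner to the hard stop at about 11.5 N, then drew the arm well clear. The highest force I read was about 16 N, and the ball was never gripped.
- **Last checks:** The side and top cameras put the knob at about (0.543, -0.037, 0.127). That is a turn of about 0.77 rad, with the pin at the home end of the barrel. The loose things looked undisturbed in the pictures, though I didn't measure their positions. The arm was at rest and touching nothing.
- **Disagreements:**
  - **Fingertip length:** The real fingertips end about 41 mm short of the reported TCP. The wrist and side cameras both showed this, and a push at the reported height touched nothing. I worked from the measured tip instead.
  - **Knob finder:** At the end the trained finder put the knob 10–20 mm nearer the barrel than my fits. It reports the middle of the visible part, which probably includes the pin, so I relied on the fits and the hard stop.

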